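Put the missing spice tub back into the carousel and close it

TASK

Turn the clear cover of the round spice carousel by its bar until the window stands over the compartment whose dish is empty, stand the loose little steel tub upright in that dish through the window, then turn the cover until the window stands squarely over the blanked-off compartment, so the carousel is closed. Do not push the bottle, cup, timer or label roll out of place or tip them, and leave everything released.

Things in the scene. Friction and masses are not known exactly. Their poses are not given: they have to be found in the camera images.
- carousel: Round steel drum fixed to the worktop, 204 mm across; with its cover 74 mm high, to the top of the bar 98 mm. Origin: centre of its underside, on the axis of the cover. Low walls at 45, 135, 225 and 315 degrees from its own x axis divide it into four compartments of 90 degrees. The compartments about its +y, -x and -y directions each hold a white dish, 62 mm from the axis; the one about its +x is blanked off by a steel plate.
- cover (a joint): Angle of the turning cover (rad, counter-clockwise from above positive, stops at -3.5 and +3.5). At 0 the window stands over the blanked-off compartment; at +1.571 over the one about the carousel's +y, at -1.571 over the one about its -y, at +3.142 or -3.142 over the one about its -x. The cover stays where it is left; friction about 0.06 N m.
- bar_grip (a point): Middle of the black bar grip on the cover, on the axis, 88 mm above the worktop. The bar is 40 mm long, 13 mm wide and stands 24 mm above the cover, whose top is flat and 74 mm above the worktop; its length points from the axis towards the window, so the fingers close at right angles to that direction.
- window (a point): Centre of the window in the cover, 62 mm from the axis, 72 mm above the worktop. The cover is a 4 mm thick clear plastic disc, underside 70 mm above the worktop; the window is a sector with steel edges, 76 degrees wide, reaching from 27 mm to 97 mm from the axis. Things can pass through it into the compartment beneath.
- blank (a point): Point at cover height over the middle of the blanked-off compartment, 62 mm from the axis: the window's centre is here when the carousel is closed.
- dish_empty: The empty white round dish, fixed in its compartment: 56 mm across the rim, 9 mm high, inner floor 3 mm above its origin and about 44 mm across. Origin: centre of its underside, 4 mm above the worktop. Any of the three dish places may be the empty one.
- dish_full_a: A like dish with a like tub standing in it, fixed. Origin: centre of the dish's underside.
- dish_full_b: Another like dish with a like tub standing in it, fixed. Origin: centre of the dish's underside.
- tub_centre (a point): Centre, half-way up, of the loose closed steel tub: a plain upright cylinder 28 mm across and 56 mm high, about 80 g, standing on the worktop between the kitchen timer and the roll of labels. In the dish its top is 7 mm below the cover.
- kitchen_timer: Loose round kitchen timer, 63 mm across, 56 mm high, standing about 68 mm from the tub. Origin: centre of its underside.
- label_roll: Loose upright roll of labels, 60 mm across, 30 mm high, about 66 mm from the tub, on the side away from the timer or nearly so. Origin: centre of its underside.
- steel_cup: Loose steel cup, 76 mm across, 102 mm high, at the back edge of the worktop. Origin: centre of its underside.
- sauce_bottle: Loose upright sauce bottle, 59 mm across, 203 mm high, about 300 g, standing at the back between the carousel and the tub, near the way from one to the other. Origin: centre of its underside.
There are look-alikes about, which are no part of the job. Leave any purple or red look-alike of the part that bears tub_centre alone.

How it is judged:
On the way, in this order (a step that is already met when the one before it is completed fails the run):
1. the window stands over the empty dish (horizontal distance between window and dish_empty below 0.013 m), for 0.2 s.
2. the tub stands upright in that dish, let go (horizontal distance between tub_centre and dish_empty below 0.018 m and z of tub_centre in the frame of dish_empty below 0.036 m and angle between tub_centre's own z axis and vertical below 0.12 rad and contact force between the fingers and tub below 0.05 N), for 0.2 s.
At the end, for the whole second after the job is handed in: The loose tub stands upright (within 7 degrees) on the floor of the dish that was empty (centre within 18 mm of the dish's), released and at rest, and the window's centre is within 11 mm (10 degrees) of the middle of the blanked-off compartment, with the cover at rest (all of step 2 and horizontal distance between window and blank below 0.011 m and linear speed of tub below 0.02 m/s and velocity of joint cover between -0.05 and 0.05 rad/s); the robot touches nothing.
It fails at once if the kitchen timer is pushed more than 30 mm or tipped over (distance of kitchen_timer from where it was at the start of the episode above 0.03 m or angle between kitchen_timer's own z axis and vertical above 0.5 rad).
It fails at once if the label roll is pushed more than 30 mm or tipped over (distance of label_roll from where it was at the start of the episode above 0.03 m or angle between label_roll's own z axis and vertical above 0.5 rad).
It fails at once if the steel cup is pushed more than 30 mm or tipped over (distance of steel_cup from where it was at the start of the episode above 0.03 m or angle between steel_cup's own z axis and vertical above 0.5 rad).
It fails at once if the sauce bottle is pushed more than 30 mm or tipped over (distance of sauce_bottle from where it was at the start of the episode above 0.03 m or angle between sauce_bottle's own z axis and vertical above 0.5 rad).
It also fails if it takes over 72 s, if anything falls off the work surface, if the arm or the gripper's body presses on something with over 40 N, if the wrist force passes 120 N, or if a joint passes its speed limit or range.

ROBOT

A 6-joint arm with a two-finger parallel gripper is mounted at the origin on the work surface; the furniture and walls round the work are solid. World frame = base frame: x ahead of the robot, y to its left, z up, the work surface at z = 0. Lengths are in m, angles in rad, forces in N, time in s.
With the tool pointing down it reaches from about 0.35 to 0.85 m from the base axis. Payload 8.1 kg.
Tool frame: the origin (TCP) lies midway between the tips of the shut fingers; the grasp point (between the pads) lies 19 mm behind it (robot.tcp_to_grasp is the distance from the TCP to the grasp point, in m); x points along the fingers, y is the direction in which the jaws open and shut, and the axes are right-handed (so a half turn about x gives the same grasp; the last joint's range is limited). The gripper opens to 93 mm and grips with 3 to 60 N. Pads are 15 mm wide; open, the fingers measure 128 mm over their backs; the gripper's body (75 mm by 188 mm) begins 65 mm behind the grasp point.
Start: joints at [1.085, 0.13, 1.488, -0, 1.523, -0.085], TCP at [0.234, 0.552, 0.219] pointing down, gripper open.
Joint ranges: [-2.96, 2.96], [-0.89, 2.26], [0.02, 2.5], [-1.34, 4.48], [0, 2.73], [-2.66, 2.66]. Speed limits (rad/s): [2.39, 2.39, 2.79, 3.14, 3.14, 3.14].

INTERFACE

Orientations are given as a rotation vector (axis times angle).
In Python, from plant import robot gives the robot as it stands.
- The arm moves only by the tool play_rows, never from a script. Its argument "plan" is a list of rows, each an object with "slide": the shift along the world's x, y, z as a fraction of full scale, a list of three; "roll": the turn about the world's z as a fraction of full scale; "fingers": the gripper command: -1 is shut, 1 is fully open, values between are in proportion. A call has 1 to 20 rows; each row shifts and turns the commanded pose from where the row before left it; what a row does not reach is not made up. Full scale, the value 1, is 30 mm for a shift and 8 degrees for a turn. A row lasts 1/8 s, in which the tool goes at most 62.5 mm and 10.7 degrees, less where a joint would pass 70% of its speed; a pose out of reach is approached as far as the arm can. A call with a number of a shift or a turn outside -1 to 1 is refused whole. A call with a gripper value outside its range is refused whole. The fingers move at their own pace and stop on an object; "squeeze" is the grip in N (left out, the last holds). Time passes only in rows, so rows that do not move let the fingers close. It gives the time, the measured TCP pose, the force and the opening at its end, in the units of the state.
- robot.read_state(): the state, without advancing time (a new reading comes with each control period).
- robot.read_camera(name): name is "scene" or "top" or "wrist"; returns the picture (400x640x3 uint8, red, green, blue); there is no depth.
- robot.get_calibration(name): a dict with "fx", "fy", "cx", "cy" (pixels), "distortion" ([k1, k2, p1, p2, k3] as OpenCV has them; the pictures are not rectified), "R" (3x3) and "t" (3): a world point X has camera coordinates R X + t; the wrist camera has in their place "T_tool_cam" (4x4, takes a point from camera to tool coordinates, whose origin is the TCP and whose axes are the tool frame's). Camera axes: x right, y down, z forward; pixel columns grow to the right and rows downward; lengths in m; the calibration is good to about 2 mm. A picture is of the moment at which its call begins: read the wrist's pose just before it. get_calibration takes no time and is no camera call.
- robot.close_job(): hands the job in, once; it reports no verdict.
Trained networks look in the newest picture that a camera, given by its name, has taken for a name from the list of things; names that differ only in an ending like _2 or _b are one class to them, and where a whole thing is asked for, a point or a joint stands for the part that bears it (a point fixed in the world has none). Each returns a list of dicts, best first, with "p" (0 to 1); they miss things now and then, are a little off and sometimes report something else, mostly with a low value. They report only what shows in the picture. A call takes as long as a camera call. They do not tell look-alikes from the thing itself.
- robot.boxes_of(camera, target): "extent" ([centre column, centre row, width, height] in pixels, round what is visible of it).
- robot.regions_of(camera, target): "region" (400x640 bool, what is visible of it) and "extent" ([centre column, centre row, width, height] in pixels, round what is visible of it).
- robot.mark_of(camera, target): "point" ([column, row] in pixels: a listed point, or the origin of a listed thing).
The state is a dict: "t": time; "q": joint angles; "dq": joint speeds; "joint_torque": joint torques, N m; "tool_pos": TCP position; "orientation": TCP orientation; "force": force on the tool from outside, world axes, zero at the start; "wrist_torque": the same for the moment, N m; "opening": finger opening in m.
Only numpy, scipy, OpenCV 4.12 (cv2) and the standard library are available. Lean on these libraries where they do the work, as an engineer would, in place of code of your own. Each camera call takes 0.05 s, during which the arm holds its last target.

## Working session

There is one attempt and no reset: what is moved stays moved. The work goes in short steps, Python scripts to look and compute and a tool call to move; the robot and the scene stay as the last step left them, time stands still between calls to the robot, and variables do not carry over. Pictures are saved under pics/ and viewed, and the job is handed in when it is done.

Besides the shell and the picture viewer there is one more tool, called after "Request:" as a command line: name --argument value ..., lists and objects as JSON in quotes. play_rows: Moves the arm, as the interface text tells. Its arguments: {"type":"object","properties":{"plan":{"type":"array","items":{"type":"object","properties":{"slide":{"type":"array","items":{"type":"number","minimum":-1,"maximum":1}},"roll":{"type":"number","minimum":-1,"maximum":1},"fingers":{"type":"number"}}}},"squeeze":{"type":"number"}},"required":["plan"]}

```bash
mkdir -p pics; ls
python3 - <<'E'
from plant import robot
import cv2
s=robot.read_state();print(s)
for c in ["scene","top","wrist"]:
    im=robot.read_camera(c);cv2.imwrite(f"pics/{c}0.png",im[:,:,::-1])
    k=robot.get_calibration(c);print(c,k)
    for n in ["carousel","bar_grip","window","dish_empty","tub_centre","kitchen_timer","label_roll","sauce_bottle","steel_cup","blank"]:
        print(n,[(round(d["p"],2),[round(float(x)) for x in d["point"]]) for d in robot.mark_of(c,n)][:4]) if c!="wrist" else None
E
```

```text
pics
{'t': 0.0, 'q': array([ 1.08462854e+00,  1.31143945e-01,  1.48925484e+00, -2.69295831e-05,
        1.52300004e+00, -8.54096516e-02]), 'dq': array([ 1.15298923e-03,  8.59013190e-06,  2.16960724e-04, -8.95423640e-04,
        1.13852593e-03,  1.16362664e-03]), 'joint_torque': array([ 1.45286343e-03, -5.59847188e+01, -4.91762817e+01,  7.70515809e-02,
        3.54996650e-02, -1.45638664e-04]), 'tool_pos': array([0.23380127, 0.55196453, 0.21761115]), 'orientation': array([ 0.31301851,  1.54832301, -0.3157677 ]), 'force': array([ 0.92801405, -0.26442142, -0.5991916 ]), 'wrist_torque': array([ 0.02557768,  0.01093403, -0.00252174]), 'opening': 0.09285190976752042}
scene {'fx': 374.5301211767501, 'fy': 374.5301211767501, 'cx': 321.90379585185985, 'cy': 205.1351834786426, 'distortion': array([-0.00729,  0.     ,  0.     ,  0.     ,  0.     ]), 'R': array([[ 0.64281957, -0.76579682,  0.01839084],
       [-0.32012598, -0.29037426, -0.90177722],
       [ 0.69591835,  0.57379266, -0.43180972]]), 't': array([-0.39844752,  0.21048716,  0.67295538])}
carousel [(0.69, [273, 214])]
bar_grip [(0.9,
[... 903 characters left out ...]
, 207])]
label_roll [(0.8, [391, 204])]
sauce_bottle [(0.91, [341, 151])]
steel_cup [(0.87, [368, 155])]
blank [(0.58, [264, 179]), (0.19, [261, 176])]
wrist {'fx': 278.73484330718503, 'fy': 278.73484330718503, 'cx': 321.4299023074223, 'cy': 201.88142536165012, 'distortion': array([0.00086239, 0.        , 0.        , 0.        , 0.        ]), 'T_tool_cam': array([[ 5.02273753e-04, -3.00647009e-01,  9.53735353e-01,
        -1.65511867e-01],
       [ 9.99999869e-01,  2.40423142e-04, -4.50849585e-04,
         6.39260524e-04],
       [-9.37534704e-05,  9.53735455e-01,  3.00647091e-01,
        -8.54767952e-02],
       [ 0.00000000e+00,  0.00000000e+00,  0.00000000e+00,
         1.00000000e+00]])}
```

Run:
```python
import cv2
im=cv2.imread("pics/top0.png");cv2.imwrite("pics/top0c.png",cv2.resize(im[110:290,180:480],None,fx=2.66,fy=2.66,interpolation=cv2.INTER_CUBIC))
im=cv2.imread("pics/scene0.png");cv2.imwrite("pics/scene0c.png",cv2.resize(im[140:340,200:500],None,fx=2.66,fy=2.66,interpolation=cv2.INTER_CUBIC))
```

```text
(no output)
```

View pics/top0c.png

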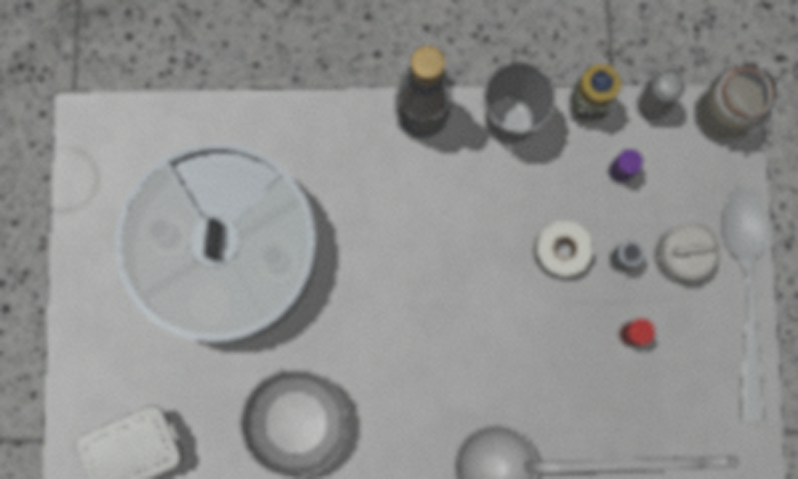

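View pics/scene0c.png

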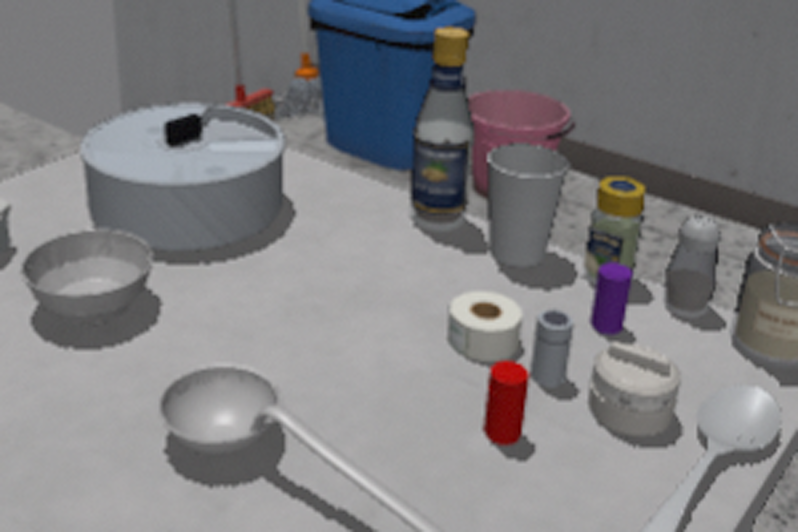

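View pics/wrist0.png

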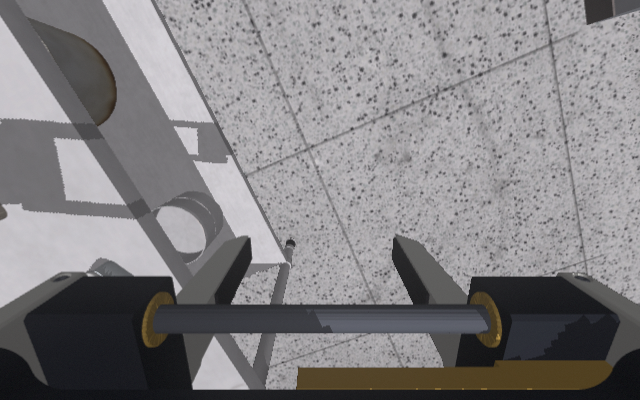

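The top view shows the window facing +x (the back). Tubs are visible under the cover to the left and right (crop px 165,235 and 275,260), and a pale dish near (208,305), which is probably the empty one. The grey tub stands at crop (630,255), between the roll and the timer.

```bash
cat > h.py <<'E'
import numpy as np,cv2
from plant import robot
from scipy.spatial.transform import Rotation as Ro
def cam(c,s=None):
    k=robot.get_calibration(c)
    K=np.array([[k["fx"],0,k["cx"]],[0,k["fy"],k["cy"]],[0,0,1]])
    if c=="wrist":
        T=np.eye(4);T[:3,:3]=Ro.from_rotvec(s["orientation"]).as_matrix();T[:3,3]=s["tool_pos"]
        W=np.linalg.inv(T@k["T_tool_cam"]);R,t=W[:3,:3],W[:3,3]
    else: R,t=np.array(k["R"]),np.array(k["t"])
    return K,k["distortion"],R,t
def onz(c,px,z,s=None):
    K,d,R,t=cam(c,s)
    u=cv2.undistortPoints(np.array([[px]],float),K,d)[0,0]
    o=-R.T@t;v=R.T@np.array([u[0],u[1],1]);return (o+v*(z-o[2])/v[2])
def proj(c,X,s=None):
    K,d,R,t=cam(c,s);return cv2.projectPoints(np.array([X],float),cv2.Rodrigues(R)[0],t,K,d)[0][0,0]
def tool():
    s=robot.read_state();M=Ro.from_rotvec(s["orientation"]).as_matrix()
    print("t",round(s["t"],2),"pos",s["tool_pos"].round(4),"yaw_y",np.degrees(np.arctan2(M[1,1],M[0,1])).round(1),"x",M[:,0].round(3),"op",round(s["opening"],4),"F",s["force"].round(1));return s
E
python3 - <<'E'
from h import *
tool()
robot.read_camera("top");robot.read_camera("scene")
Z=dict(carousel=0,bar_grip=.088,window=.072,tub_centre=.028,kitchen_timer=0,label_roll=0,sauce_bottle=0,steel_cup=0,blank=.072)
for n,z in Z.items():
    for c in ["top","scene"]:
        for d in robot.mark_of(c,n)[:3]: print(n,c,round(d["p"],2),d["point"],onz(c,d["point"],z).round(4))
im=robot.read_camera("top")
cr=cv2.resize(im[150:250,215:310,::-1],None,fx=6,fy=6,interpolation=cv2.INTER_CUBIC)
l=cv2.cvtColor(cr,cv2.COLOR_BGR2GRAY);l=cv2.createCLAHE(6,(4,4)).apply(l)
cv2.imwrite("pics/car.png",l)
E
```

```text
t 1.15 pos [0.2341 0.5525 0.2186] yaw_y 67.0 x [ 0.  0. -1.] op 0.0931 F [0.  0.1 0.2]
carousel top 0.88 [263.9, 204.1] [0.4835 0.08   0.    ]
carousel scene 0.6 [269.6, 214.5] [0.4936 0.0887 0.    ]
bar_grip top 0.96 [259.2, 201.9] [0.4768 0.0806 0.088 ]
bar_grip top 0.48 [412.9, 207.2] [ 0.4585 -0.3365  0.088 ]
bar_grip scene 0.97 [269.1, 188.7] [0.4822 0.073  0.088 ]
bar_grip scene 0.31 [284.1, 187.8] [0.5139 0.0476 0.088 ]
window top 0.89 [257.7, 179.2] [0.543  0.0882 0.072 ]
window top 0.31 [391.9, 206.4] [ 0.4634 -0.2818  0.072 ]
window scene 0.95 [285.1, 186.1] [0.551  0.0815 0.072 ]
tub_centre top 0.62 [419.6, 237.9] [ 0.3787 -0.365   0.028 ]
tub_centre top 0.58 [413.1, 203.8] [ 0.4763 -0.3503  0.028 ]
tub_centre top 0.48 [417.9, 170.2] [ 0.5746 -0.3687  0.028 ]
tub_centre scene 0.79 [429.2, 250.9] [ 0.5755 -0.3572  0.028 ]
tub_centre scene 0.7 [406.0, 270.6] [ 0.4712 -0.3545  0.028 ]
tub_centre scene 0.7 [389.4, 291.4] [ 0.3884 -0.3637  0.028 ]
kitchen_timer top 0.61 [438.6, 206.9] [ 0.4704 -0.4316  0.    ]
kitchen_timer scene 0.6 [434.4, 292.2] [ 0.4798 -0.4186  0.    ]
label_roll top 0.55 [391.4, 203.9] [ 0.4806 -0.2924  0.    ]
label_roll scene 0.86 [381.8, 267.6] [ 0.4827 -0.291   0.    ]
sauce_bottle top 0.67 [340.2, 154.1] [ 0.6316 -0.1451  0.    ]
sauce_bottle scene 0.96 [365.7, 222.4] [ 0.638  -0.1428  0.    ]
steel_cup top 0.61 [366.8, 160.4] [ 0.6117 -0.2237  0.    ]
steel_cup scene 0.95 [395.4, 236.2] [ 0.6265 -0.2429  0.    ]
steel_cup scene 0.48 [380.0, 267.8] [ 0.4793 -0.2884 -0.    ]
blank top 0.79 [266.1, 177.5] [0.5476 0.0648 0.072 ]
blank top 0.22 [412.6, 204.6] [ 0.4678 -0.3393  0.072 ]
blank scene 0.89 [289.5, 185.9] [0.5605 0.0733 0.072 ]
```

View pics/car.png

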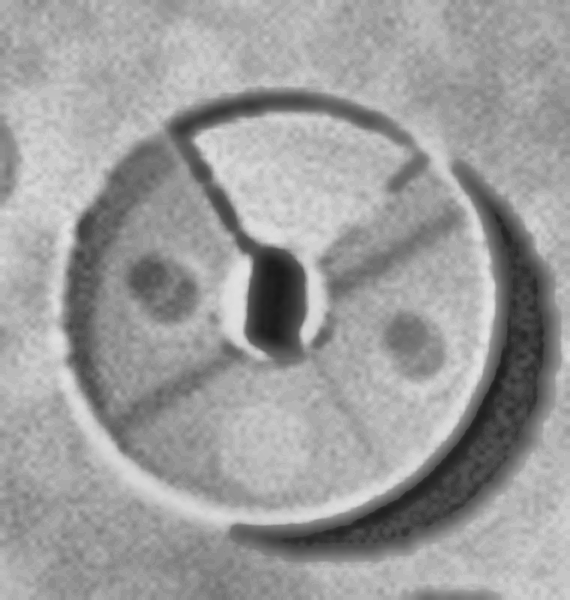

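The empty dish is the lower one, in the carousel's -x compartment. The carousel yaw is about -14° and the window azimuth about +6°. I'm moving over the axis with the jaws turned to about -85°, so one +160° turn will do it.

Request:
play_rows --plan '[{"slide": [0.43,-0.83,0],"roll": -1,"fingers": 1},{"slide": [0.43,-0.83,0],"roll": -1,"fingers": 1},{"slide": [0.43,-0.83,0],"roll": -1,"fingers": 1},{"slide": [0.43,-0.83,0],"roll": -1,"fingers": 1},{"slide": [0.43,-0.83,0],"roll": -1,"fingers": 1},{"slide": [0.43,-0.83,0],"roll": -1,"fingers": 1},{"slide": [0.43,-0.83,0],"roll": -1,"fingers": 1},{"slide": [0.43,-0.83,0],"roll": -1,"fingers": 1},{"slide": [0.43,-0.83,0],"roll": -1,"fingers": 1},{"slide": [0.43,-0.83,0],"roll": -1,"fingers": 1},{"slide": [0.43,-0.83,0],"roll": -1,"fingers": 1},{"slide": [0.43,-0.83,0],"roll": -1,"fingers": 1},{"slide": [0.43,-0.83,0],"roll": -1,"fingers": 1},{"slide": [0.43,-0.83,0],"roll": -1,"fingers": 1},{"slide": [0.43,-0.83,0],"roll": -1,"fingers": 1},{"slide": [0.43,-0.83,0],"roll": -1,"fingers": 1},{"slide": [0.43,-0.83,0],"roll": -1,"fingers": 1},{"slide": [0.43,-0.83,0],"roll": -1,"fingers": 1},{"slide": [0.43,-0.83,0],"roll": -1,"fingers": 1},{"slide": [0,0,0],"roll": 0,"fingers": 1}]' --squeeze 25

```text
t: 4.7
tool_pos: [0.4797, 0.078, 0.2187]
orientation: [2.178, 0.092, -2.178]
force: [-0.4, -0.1, 0.1]
opening: 0.0932
```

```bash
cat > look.py <<'E'
from h import *
import sys
s=tool();im=robot.read_camera("wrist");cv2.imwrite(sys.argv[1],im[:,:,::-1])
Z=dict(bar_grip=.088,window=.072,blank=.072,dish_empty=.004,dish_full_a=.004,carousel=0,tub_centre=.028)
for n in sys.argv[2:]:
    for d in robot.mark_of("wrist",n)[:3]: print(n,round(d["p"],2),d["point"],onz("wrist",d["point"],Z[n],s).round(4))
E
python3 look.py pics/w1.png bar_grip window blank dish_empty dish_full_a carousel
```

```text
t 4.7 pos [0.4797 0.078  0.2187] yaw_y -85.1 x [ 0. -0. -1.] op 0.0932 F [-0.4 -0.1  0.1]
bar_grip 0.66 [323.9, 176.6] [0.4985 0.0779 0.088 ]
bar_grip 0.55 [318.4, 189.4] [0.4837 0.0827 0.088 ]
blank 0.88 [337.2, 131.2] [0.5464 0.0675 0.072 ]
carousel 0.63 [321.1, 174.9] [0.4814 0.0795 0.    ]
```

View pics/w1.png

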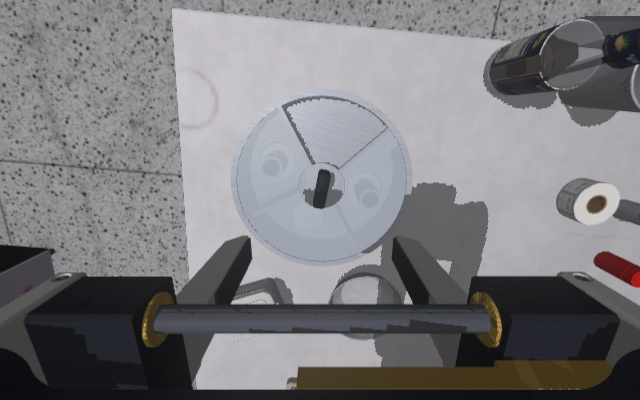

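Run:
```python
import cv2
im=cv2.imread("pics/w1.png")[80:280,220:425]
cv2.imwrite("pics/w1c.png",cv2.resize(im,None,fx=3,fy=3,interpolation=cv2.INTER_CUBIC))
```

```text
(no output)
```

View pics/w1c.png

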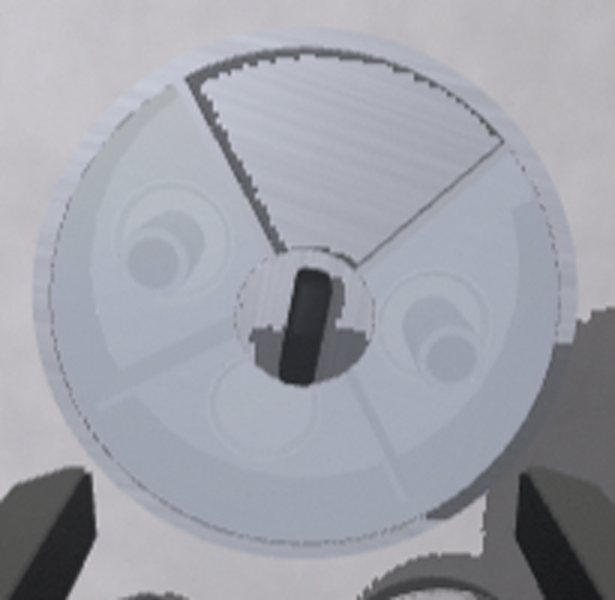

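Run:
```python
from h import *
s=tool()
f=lambda p,z:onz("wrist",(p[0]/3+220,p[1]/3+80),z,s)[:2]
L,Rr,E=[f(p,.013) for p in [(172,240),(437,321),(264,404)]]
print("L,R,E",L,Rr,E,"axis from L/R",(L+Rr)/2,"dist",np.linalg.norm(L-Rr), "ang",np.degrees(np.arctan2(*(L-Rr)[::-1]))-90)
ax=(L+Rr)/2
print("E rel",np.linalg.norm(E-ax),np.degrees(np.arctan2(*(E-ax)[::-1])))
for z in(.070,.074):
    a,b,c,d=[f(p,z) for p in [(188,77),(502,140),(280,250),(357,266)]]
    print("corner r",[np.linalg.norm(q-ax).round(4) for q in (a,b,c,d)])
    an=[np.degrees(np.arctan2(*(q-ax)[::-1])).round(1) for q in (a,b)];print(an,np.mean(an))
    print("dirs",np.degrees(np.arctan2(*(a-c)[::-1])),np.degrees(np.arctan2(*(b-d)[::-1])))
    print("disc",f((33,300),z),f((577,300),z),f((310,27),z),f((310,558),z))
t,b=f((314,268),.098),f((297,385),.098);print("bar",t,b,(t+b)/2,np.degrees(np.arctan2(*(t-b)[::-1])),np.linalg.norm(t-b))
```

```text
t 5.05 pos [0.4789 0.0801 0.2187] yaw_y -84.9 x [ 0.  0. -1.] op 0.0928 F [ 0.5 -0.1 -0.5]
L,R,E [0.498359   0.14186311] [0.47210589 0.01946075] [0.42467648 0.0953025 ] axis from L/R [0.48523245 0.08066193] dist 0.1251861137242984 ang -12.105510497218177
E rel 0.06230065720606995 166.4084606589292
corner r [np.float64(0.0954), np.float64(0.0954), np.float64(0.0259), np.float64(0.026)]
[np.float64(31.5), np.float64(-42.8)] -5.649999999999999
dirs 32.64593560041403 -43.08503518577034
disc [0.48024856 0.18593728] [ 0.4990096 -0.0223853] [0.58697998 0.08882655] [0.37808558 0.06957035]
corner r [np.float64(0.0951), np.float64(0.0948), np.float64(0.0265), np.float64(0.0263)]
[np.float64(31.2), np.float64(-42.3)] -5.549999999999999
dirs 32.645935600414056 -43.08503518577026
disc [0.48129052 0.18469885] [ 0.49981273 -0.02097177] [0.58666324 0.08882435] [0.38042809 0.06981328]
bar [0.50765797 0.08031272] [0.4645039  0.08244598] [0.48608093 0.08137935] -2.83003168728807 0.043206758561660535
```

Request:
play_rows --plan '[{"slide": [0.13,0.03,-0.93],"roll": -1,"fingers": 1},{"slide": [0,0,-0.93],"roll": -0.25,"fingers": 1},{"slide": [0,0,-0.93],"roll": 0,"fingers": 0},{"slide": [0,0,-0.93],"roll": 0,"fingers": 0},{"slide": [0,0,-0.93],"roll": 0,"fingers": 0},{"slide": [0,0,0],"roll": 0,"fingers": 0}]'

```text
t: 5.8
tool_pos: [0.4808, 0.0806, 0.0769]
orientation: [-2.173, 0.094, 2.183]
force: [-0.5, 0.5, 0.3]
opening: 0.0574
```

```bash
python3 look.py pics/w2.png bar_grip
```

```text
t 5.8 pos [0.4808 0.0806 0.0769] yaw_y -94.9 x [-0.005 -0.    -1.   ] op 0.0574 F [-0.5  0.5  0.3]
bar_grip 0.6 [324.0, 249.9] [0.4845 0.0796 0.088 ]
```

View pics/w2.png

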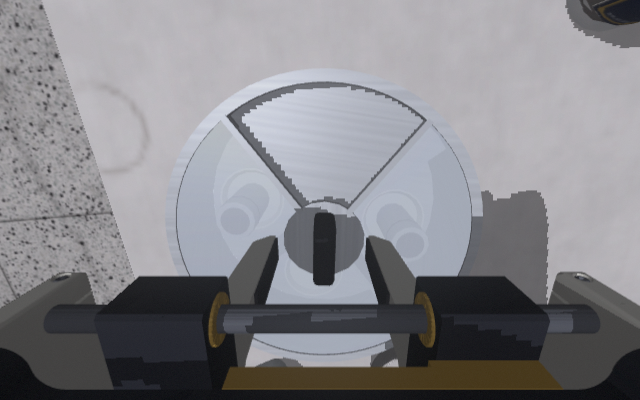

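The bar sits centred between the fingers and in line with them. Closing.

Request:
play_rows --plan '[{"slide": [0.08,0,0],"roll": 0,"fingers": -1},{"slide": [0,0,0],"roll": 0,"fingers": -1},{"slide": [0,0,0],"roll": 0,"fingers": -1},{"slide": [0,0,0],"roll": 0,"fingers": -1},{"slide": [0,0,0],"roll": 0,"fingers": -1}]' --squeeze 25

```text
t: 6.52
tool_pos: [0.4857, 0.0788, 0.0795]
orientation: [-2.179, 0.097, 2.178]
force: [-0.2, -5.8, 2.5]
opening: 0.0129
```

Request:
play_rows --plan '[{"roll": 0.5,"slide": [0,0,0],"fingers": -1},{"roll": 1,"slide": [0,0,0],"fingers": -1},{"roll": 1,"slide": [0,0,0],"fingers": -1},{"roll": 1,"slide": [0,0,0],"fingers": -1},{"roll": 1,"slide": [0,0,0],"fingers": -1},{"roll": 1,"slide": [0,0,0],"fingers": -1},{"roll": 1,"slide": [0,0,0],"fingers": -1},{"roll": 1,"slide": [0,0,0],"fingers": -1},{"roll": 1,"slide": [0,0,0],"fingers": -1},{"roll": 1,"slide": [0,0,0],"fingers": -1},{"roll": 1,"slide": [0,0,0],"fingers": -1},{"roll": 1,"slide": [0,0,0],"fingers": -1},{"roll": 1,"slide": [0,0,0],"fingers": -1},{"roll": 1,"slide": [0,0,0],"fingers": -1},{"roll": 1,"slide": [0,0,0],"fingers": -1},{"roll": 1,"slide": [0,0,0],"fingers": -1},{"roll": 1,"slide": [0,0,0],"fingers": -1},{"roll": 1,"slide": [0,0,0],"fingers": -1},{"roll": 1,"slide": [0,0,0],"fingers": -1},{"roll": 1,"slide": [0,0,0],"fingers": -1}]'

```text
t: 9.02
tool_pos: [0.4848, 0.0791, 0.0795]
orientation: [0.391, 1.536, -0.395]
force: [-6.1, -7.0, 6.6]
opening: 0.0127
```

Request:
play_rows --plan '[{"roll": 1,"slide": [0,0,0],"fingers": -1},{"roll": 0.9,"slide": [0,0,0],"fingers": -1},{"roll": 0,"slide": [0,0,0],"fingers": -1},{"roll": 0,"slide": [0,0,0],"fingers": -1}]'

```text
t: 9.52
tool_pos: [0.4848, 0.079, 0.0795]
orientation: [0.187, 1.564, -0.191]
force: [-6.0, -6.6, 7.3]
opening: 0.013
```

```bash
python3 look.py pics/w3.png bar_grip
python3 - <<'E'
from h import *
im=robot.read_camera("top")
cv2.imwrite("pics/top3.png",cv2.resize(im[140:260,200:320,::-1],None,fx=5,fy=5,interpolation=cv2.INTER_CUBIC))
E
```

```text
t 9.53 pos [0.4848 0.079  0.0795] yaw_y 76.2 x [-0.002 -0.002 -1.   ] op 0.013 F [-6.  -6.6  7.3]
bar_grip 0.93 [320.2, 257.3] [0.4855 0.0788 0.088 ]
```

View pics/w3.png

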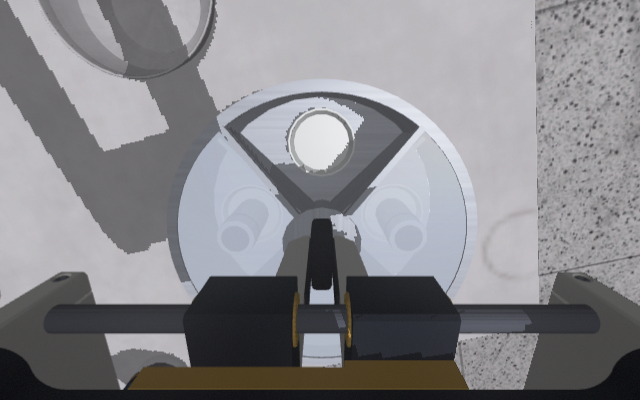

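The window stands over the empty dish, with dish and window both centred at column 321. Measuring the dish precisely before releasing.

Run:
```python
from h import *
s=tool();im=robot.read_camera("wrist")
for n,z in [("dish_empty",.004),("window",.072)]:
    for d in robot.mark_of("wrist",n)[:2]: print(n,d["p"],d["point"],onz("wrist",d["point"],z,s))
for d in robot.regions_of("wrist","dish_empty")[:2]: print(d["p"],d["extent"])
cv2.imwrite("pics/w3c.png",cv2.resize(im[80:230,210:440,::-1],None,fx=3.4,fy=3.4,interpolation=cv2.INTER_CUBIC))
```

```text
t 9.68 pos [0.4848 0.079  0.0795] yaw_y 76.2 x [-0.002 -0.002 -1.   ] op 0.0129 F [-6.2 -6.9  7.4]
dish_empty 0.83 [324.0, 140.1] [0.42290415 0.09692398 0.004     ]
0.91 [323.1, 140.9, 65.2, 67.4]
```

View pics/w3c.png

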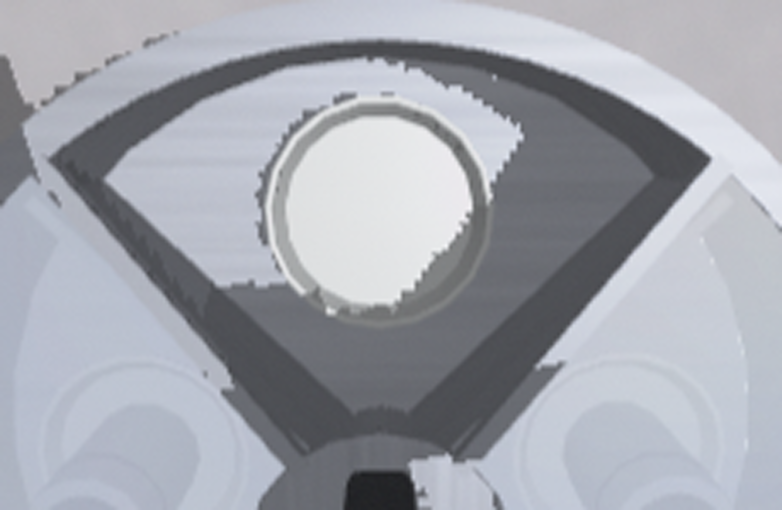

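Run:
```python
from h import *
s=tool();f=lambda p,z:onz("wrist",(p[0]/3.4+210,p[1]/3.4+80),z,s)[:2]
print("dish",f((377.5,211),.013),f((381,213),.013))
a,b=f((52,158),.074),f((710,158),.074);ax=np.array([.4848,.079])
an=[np.degrees(np.arctan2(*(q-ax)[::-1])) for q in(a,b)];print(an,np.linalg.norm(a-ax),np.linalg.norm(b-ax))
d=f((377.5,211),.013)-ax;print(np.linalg.norm(d),np.degrees(np.arctan2(d[1],d[0])))
for h in ((52,158),(710,158)):print(f(h,.074))
```

```text
t 9.88 pos [0.4848 0.079  0.0795] yaw_y 76.2 x [-0.002 -0.002 -1.   ] op 0.0126 F [-5.4 -7.1  7.7]
dish [0.42308171 0.09432405] [0.42374073 0.09502935]
[np.float64(-158.04080387408115), np.float64(129.5392114598714)] 0.09648857798824804 0.09770394442110614
0.06359224724600475 166.05599344322
[0.39531163 0.04291846]
[0.42260107 0.15434822]
```

Request:
play_rows --plan '[{"slide": [0,0,0],"roll": 0,"fingers": 0.1},{"slide": [0,0,0],"roll": 0,"fingers": 0.1},{"slide": [0,0,0],"roll": 0,"fingers": 0.1},{"slide": [0,0,1],"roll": 0,"fingers": 0.1},{"slide": [0,0,1],"roll": 0,"fingers": 1},{"slide": [0,0,1],"roll": 0,"fingers": 1},{"slide": [0,0,1],"roll": 0,"fingers": 1}]'

```text
t: 10.75
tool_pos: [0.4854, 0.0804, 0.2001]
orientation: [0.189, 1.563, -0.188]
force: [-0.1, 0.3, -1.0]
opening: 0.0768
```

Request:
play_rows --plan '[{"slide": [-0.03,-0.96,0],"roll": -0.63,"fingers": 1},{"slide": [-0.03,-0.96,0],"roll": -0.63,"fingers": 1},{"slide": [-0.03,-0.96,0],"roll": -0.63,"fingers": 1},{"slide": [-0.03,-0.96,0],"roll": -0.63,"fingers": 1},{"slide": [-0.03,-0.96,0],"roll": -0.63,"fingers": 1},{"slide": [-0.03,-0.96,0],"roll": -0.63,"fingers": 1},{"slide": [-0.03,-0.96,0],"roll": -0.63,"fingers": 1},{"slide": [-0.03,-0.96,0],"roll": -0.63,"fingers": 1},{"slide": [-0.03,-0.96,0],"roll": -0.63,"fingers": 1},{"slide": [-0.03,-0.96,0],"roll": -0.63,"fingers": 1},{"slide": [-0.03,-0.96,0],"roll": -0.63,"fingers": 1},{"slide": [-0.03,-0.96,0],"roll": -0.63,"fingers": 1},{"slide": [-0.03,-0.96,0],"roll": -0.63,"fingers": 1},{"slide": [-0.03,-0.96,0],"roll": -0.63,"fingers": 1},{"slide": [-0.03,-0.96,0],"roll": -0.63,"fingers": 1},{"slide": [0,0,0],"roll": 0,"fingers": 1},{"slide": [0,0,0],"roll": 0,"fingers": 1}]'

```text
t: 12.88
tool_pos: [0.472, -0.3512, 0.1989]
orientation: [1.201, 1.216, -1.2]
force: [-0.5, -0.2, 0.1]
opening: 0.0934
```

```bash
python3 look.py pics/w4.png tub_centre
```

```text
t 12.88 pos [ 0.472  -0.3512  0.1989] yaw_y 0.7 x [-0.     0.001 -1.   ] op 0.0934 F [-0.5 -0.2  0.1]
tub_centre 0.86 [323.3, 186.4] [ 0.4733 -0.3517  0.028 ]
tub_centre 0.74 [398.3, 193.8] [ 0.5675 -0.3601  0.028 ]
tub_centre 0.61 [255.5, 194.0] [ 0.3884 -0.3626  0.028 ]
```

View pics/w4.png

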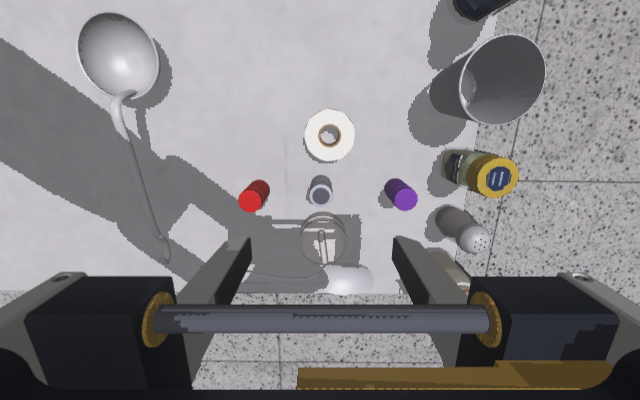

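Run:
```python
from h import *
s=tool()
im=cv2.imread("pics/w4.png");cv2.imwrite("pics/w4c.png",cv2.resize(im[100:270,230:420],None,fx=4,fy=3.5,interpolation=cv2.INTER_CUBIC))
print(onz("wrist",(321,195),.056,s),onz("wrist",(329,135),.03,s),onz("wrist",(323,239),.056,s))
```

```text
t 12.97 pos [ 0.4721 -0.3508  0.1991] yaw_y 0.7 x [-0.  0. -1.] op 0.093 F [-0.6 -0.4 -0.2]
[ 0.47075951 -0.35458079  0.056     ] [ 0.47925814 -0.28891653  0.03      ] [ 0.47386873 -0.41002618  0.056     ]
```

View pics/w4c.png

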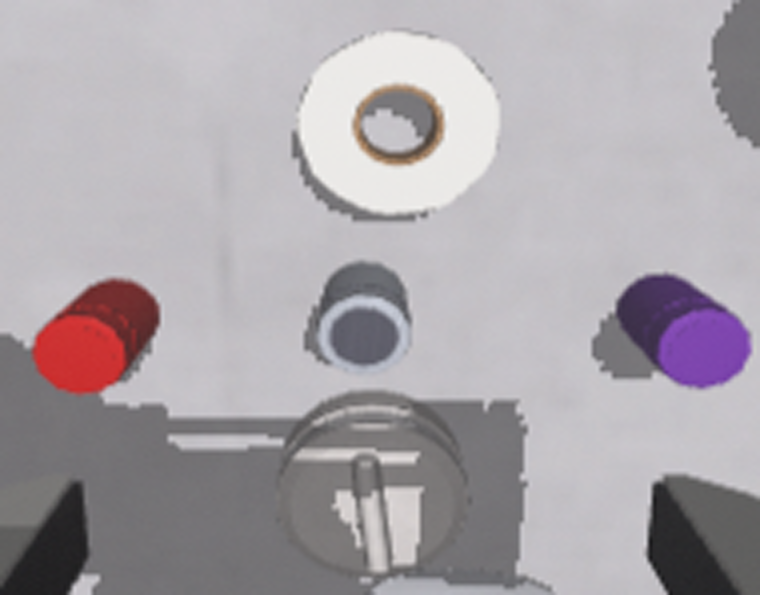

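Request:
play_rows --plan '[{"slide": [0,-0.06,-0.5],"roll": 0,"fingers": 0.4},{"slide": [0,0,-0.96],"roll": 0,"fingers": 0.4},{"slide": [0,0,-1],"roll": 0,"fingers": 0.4},{"slide": [0,0,-1],"roll": 0,"fingers": 0.4},{"slide": [0,0,-1],"roll": 0,"fingers": 0.4},{"slide": [0,0,-0.8],"roll": 0,"fingers": 0.4},{"slide": [0,0,-0.5],"roll": 0,"fingers": 0.4},{"slide": [0,0,0],"roll": 0,"fingers": 0.4}]'

```text
t: 13.98
tool_pos: [0.471, -0.3524, 0.0247]
orientation: [1.201, 1.218, -1.201]
force: [-0.0, 0.5, 0.0]
opening: 0.0652
```

```bash
python3 look.py pics/w5.png tub_centre
```

```text
t 13.97 pos [ 0.471  -0.3524  0.0247] yaw_y 0.7 x [-0.002  0.002 -1.   ] op 0.0652 F [-0.   0.5  0. ]
tub_centre 0.67 [196.9, 266.9] [ 0.3882 -0.3643  0.028 ]
tub_centre 0.66 [319.3, 254.5] [ 0.4688 -0.3541  0.028 ]
tub_centre 0.65 [468.3, 263.1] [ 0.5664 -0.3591  0.028 ]
```

View pics/w5.png

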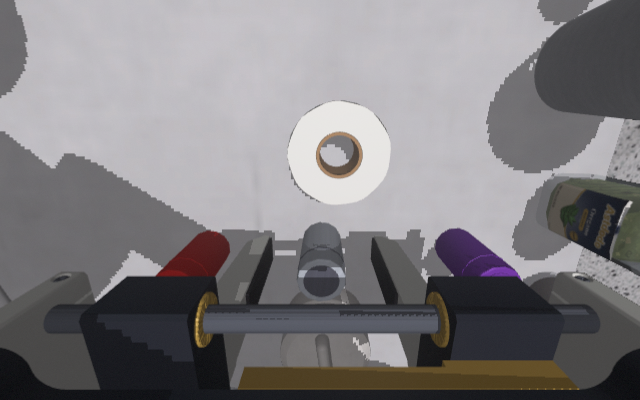

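Request:
play_rows --plan '[{"slide": [0,0,0],"roll": 0,"fingers": -1},{"slide": [0,0,0],"roll": 0,"fingers": -1},{"slide": [0,0,0],"roll": 0,"fingers": -1},{"slide": [0,0,0],"roll": 0,"fingers": -1},{"slide": [0,0,0],"roll": 0,"fingers": -1}]' --squeeze 20

```text
t: 14.7
tool_pos: [0.472, -0.3536, 0.0265]
orientation: [1.201, 1.214, -1.201]
force: [0.1, 0.6, 0.9]
opening: 0.0276
```

Request:
play_rows --plan '[{"slide": [0,0,0.5],"roll": 0,"fingers": -1},{"slide": [0,0,1],"roll": 0,"fingers": -1},{"slide": [0,0,1],"roll": 0,"fingers": -1},{"slide": [0,0,1],"roll": 0,"fingers": -1},{"slide": [0,0,1],"roll": 0,"fingers": -1},{"slide": [0,0,0],"roll": 0,"fingers": -1}]'

```text
t: 15.45
tool_pos: [0.4737, -0.355, 0.1654]
orientation: [1.2, 1.208, -1.199]
force: [0.1, -0.5, -1.7]
opening: 0.0276
```

```bash
python3 look.py pics/w6.png tub_centre
```

```text
t 15.45 pos [ 0.4737 -0.355   0.1654] yaw_y 0.6 x [ 0.005 -0.004 -1.   ] op 0.0276 F [ 0.1 -0.5 -1.7]
tub_centre 0.82 [244.7, 200.6] [ 0.3863 -0.3653  0.028 ]
tub_centre 0.73 [319.5, 254.7] [ 0.4719 -0.4333  0.028 ]
tub_centre 0.72 [404.6, 198.3] [ 0.568  -0.3607  0.028 ]
```

View pics/w6.png

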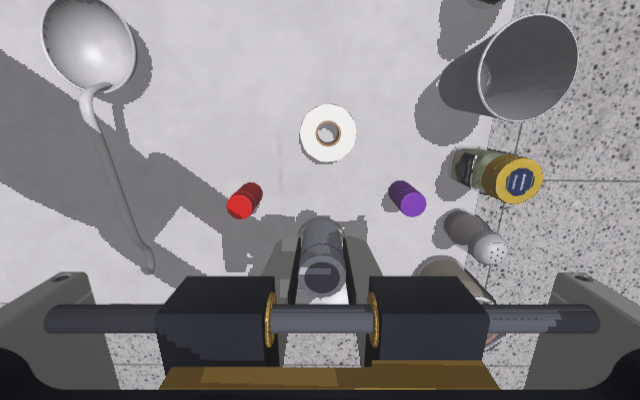

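Request:
play_rows --plan '[{"slide": [-0.1,0.93,0],"roll": 0.59,"fingers": -1},{"slide": [-0.1,0.93,0],"roll": 0.59,"fingers": -1},{"slide": [-0.1,0.93,0],"roll": 0.59,"fingers": -1},{"slide": [-0.1,0.93,0],"roll": 0.59,"fingers": -1},{"slide": [-0.1,0.93,0],"roll": 0.59,"fingers": -1},{"slide": [-0.1,0.93,0],"roll": 0.59,"fingers": -1},{"slide": [-0.1,0.93,0],"roll": 0.59,"fingers": -1},{"slide": [-0.1,0.93,0],"roll": 0.59,"fingers": -1},{"slide": [-0.1,0.93,0],"roll": 0.59,"fingers": -1},{"slide": [-0.1,0.93,0],"roll": 0.59,"fingers": -1},{"slide": [-0.1,0.93,0],"roll": 0.59,"fingers": -1},{"slide": [-0.1,0.93,0],"roll": 0.59,"fingers": -1},{"slide": [-0.1,0.93,0],"roll": 0.59,"fingers": -1},{"slide": [-0.1,0.93,0],"roll": 0.59,"fingers": -1},{"slide": [-0.1,0.93,0],"roll": 0.59,"fingers": -1},{"slide": [-0.1,0.93,0],"roll": 0.59,"fingers": -1},{"slide": [0,0,0],"roll": 0,"fingers": -1},{"slide": [0,0,0],"roll": 0,"fingers": -1}]'

```text
t: 17.8
tool_pos: [0.4233, 0.0924, 0.1602]
orientation: [0.19, 1.564, -0.191]
force: [-1.1, -0.2, -1.3]
opening: 0.0276
```

```bash
python3 look.py pics/w7.png tub_centre dish_empty window
python3 - <<'E'
from h import *
s=tool();d=[d for d in robot.mark_of("wrist","tub_centre")]
for q in d[:2]: print("held tub",q["p"],onz("wrist",q["point"],s["tool_pos"][2]+.002,s)-s["tool_pos"])
E
```

```text
t 17.8 pos [0.4233 0.0924 0.1602] yaw_y 76.1 x [-0.002 -0.001 -1.   ] op 0.0276 F [-1.1 -0.2 -1.3]
tub_centre 0.59 [317.6, 253.8] [0.4932 0.071  0.028 ]
dish_empty 0.94 [322.2, 187.6] [0.4217 0.0943 0.004 ]
window 0.56 [323.8, 238.1] [0.4553 0.0875 0.072 ]
t 18.0 pos [0.424  0.0921 0.1611] yaw_y 76.1 x [-0. -0. -1.] op 0.0273 F [-0.5  0.2 -0.9]
held tub 0.59 [ 0.00126391 -0.00212289  0.002     ]
```

View pics/w7.png

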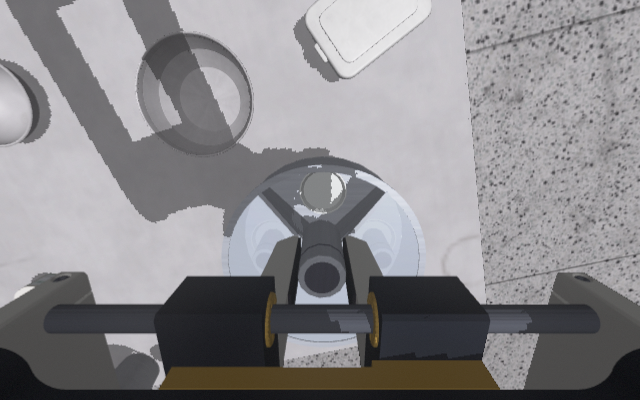

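Request:
play_rows --plan '[{"slide": [-0.03,0.1,-0.5],"roll": 0,"fingers": -1},{"slide": [0,0,-0.9],"roll": 0,"fingers": -1},{"slide": [0,0,-0.9],"roll": 0,"fingers": -1},{"slide": [0,0,-0.9],"roll": 0,"fingers": -1},{"slide": [0,0,-0.6],"roll": 0,"fingers": -1},{"slide": [0,0,0],"roll": 0,"fingers": -1}]'

```text
t: 18.8
tool_pos: [0.4209, 0.0957, 0.0449]
orientation: [0.189, 1.567, -0.191]
force: [0.0, 0.5, -0.8]
opening: 0.0277
```

```bash
python3 look.py pics/w8.png tub_centre dish_empty window
```

```text
t 18.8 pos [0.4209 0.0957 0.0449] yaw_y 76.1 x [-0.005 -0.    -1.   ] op 0.0277 F [ 0.   0.5 -0.8]
tub_centre 0.68 [322.8, 253.7] [0.4326 0.0945 0.028 ]
dish_empty 0.63 [321.6, 230.5] [0.4245 0.0956 0.004 ]
window 0.48 [325.0, 229.9] [0.3965 0.1045 0.072 ]
```

View pics/w8.png

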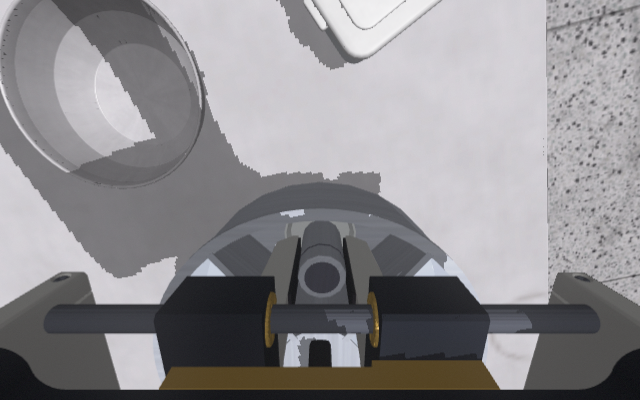

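Request:
play_rows --plan '[{"slide": [0.03,-0.03,-0.2],"roll": 0,"fingers": -1},{"slide": [0,0,-0.2],"roll": 0,"fingers": -1},{"slide": [0,0,0],"roll": 0,"fingers": -1}]'

```text
t: 19.38
tool_pos: [0.4234, 0.0949, 0.0347]
orientation: [0.19, 1.564, -0.19]
force: [-0.1, 0.4, -0.9]
opening: 0.0274
```

```bash
python3 -c "
from h import *
tool()"
```

```text
t 19.38 pos [0.4234 0.0949 0.0347] yaw_y 76.2 x [-0.001 -0.    -1.   ] op 0.0274 F [-0.1  0.4 -0.9]
```

Not in contact yet. Down in small steps.

Request:
play_rows --plan '[{"slide": [0,0,-0.05],"roll": 0,"fingers": -1},{"slide": [0,0,0],"roll": 0,"fingers": -1}]'

```text
t: 19.62
tool_pos: [0.424, 0.095, 0.0338]
orientation: [0.19, 1.563, -0.19]
force: [0.0, -0.7, -1.5]
opening: 0.0279
```

Request:
play_rows --plan '[{"slide": [0,0,-0.04],"roll": 0,"fingers": -1},{"slide": [0,0,0],"roll": 0,"fingers": -1}]'

```text
t: 19.88
tool_pos: [0.4244, 0.0949, 0.0334]
orientation: [0.19, 1.562, -0.19]
force: [-1.9, -0.1, 5.2]
opening: 0.0277
```

Fz rose to 5 N, so the tub is seated. I'll open only slightly, to 38 mm because of the window edges, and rise.

Request:
play_rows --plan '[{"slide": [0,0,0.02],"roll": 0,"fingers": -0.18},{"slide": [0,0,0],"roll": 0,"fingers": -0.18},{"slide": [0,0,0],"roll": 0,"fingers": -0.18},{"slide": [0,0,0],"roll": 0,"fingers": -0.18}]'

```text
t: 20.38
tool_pos: [0.4239, 0.095, 0.0332]
orientation: [0.19, 1.563, -0.19]
force: [0.3, -1.0, 0.5]
opening: 0.0383
```

```bash
python3 look.py pics/w9.png
```

```text
t 20.38 pos [0.4239 0.095  0.0332] yaw_y 76.2 x [-0.  0. -1.] op 0.0383 F [ 0.3 -1.   0.5]
```

View pics/w9.png

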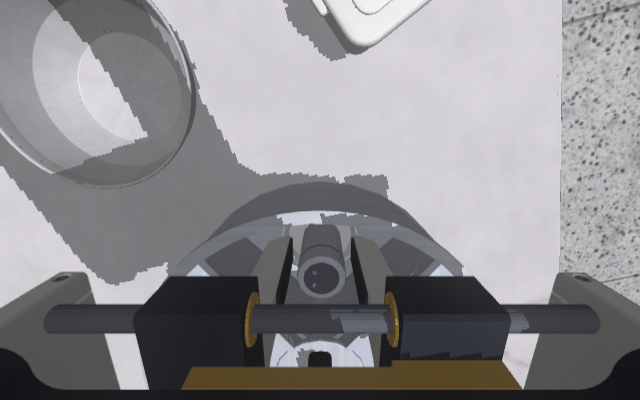

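Request:
play_rows --plan '[{"slide": [0,0,0.4],"roll": 0,"fingers": -0.18},{"slide": [0,0,0.9],"roll": 0,"fingers": -0.18},{"slide": [0,0,1],"roll": 0,"fingers": -0.18},{"slide": [0,0,1],"roll": 0,"fingers": 0.1},{"slide": [0,0,1],"roll": 0,"fingers": 0.1},{"slide": [1,-0.25,0],"roll": 0,"fingers": 0.1},{"slide": [1,-0.25,0],"roll": 0,"fingers": 0.1},{"slide": [0.03,0,0],"roll": 0,"fingers": 0.1},{"slide": [0,0,0],"roll": 0,"fingers": 0.1}]'

```text
t: 21.55
tool_pos: [0.4844, 0.0801, 0.1624]
orientation: [0.19, 1.563, -0.19]
force: [0.3, 0.0, -0.0]
opening: 0.0512
```

```bash
python3 look.py pics/w10.png bar_grip dish_empty tub_centre
```

```text
t 21.55 pos [0.4844 0.0801 0.1624] yaw_y 76.1 x [-0.001  0.    -1.   ] op 0.0512 F [ 0.3  0.  -0. ]
bar_grip 0.72 [319.0, 210.7] [0.4827 0.0789 0.088 ]
dish_empty 0.74 [321.3, 137.3] [0.426 0.095 0.004]
tub_centre 0.74 [321.4, 137.5] [0.4244 0.0955 0.028 ]
```

View pics/w10.png

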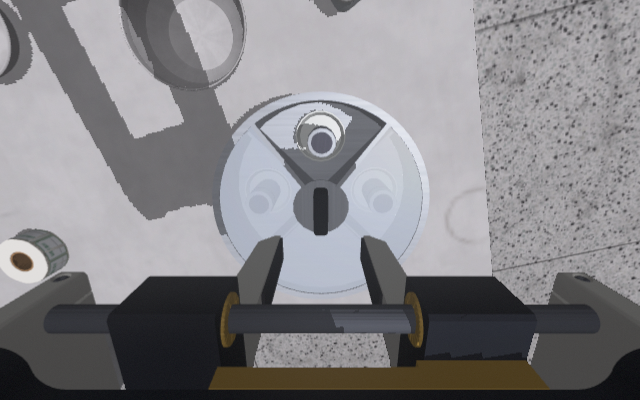

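The tub stands upright and centred in the dish. Descending to grip the bar again.

Request:
play_rows --plan '[{"slide": [0,0,-0.9],"roll": 0,"fingers": 0.1},{"slide": [0,0,-0.9],"roll": 0,"fingers": 0.1},{"slide": [0,0,-0.6],"roll": 0,"fingers": 0.1},{"slide": [0,0,-0.3],"roll": 0,"fingers": 0.1},{"slide": [0,0,0],"roll": 0,"fingers": -1},{"slide": [0,0,0],"roll": 0,"fingers": -1},{"slide": [0,0,0],"roll": 0,"fingers": -1},{"slide": [0,0,0],"roll": 0,"fingers": -1},{"slide": [0,0,0],"roll": 0,"fingers": -1}]' --squeeze 25

```text
t: 22.88
tool_pos: [0.485, 0.0789, 0.0818]
orientation: [0.188, 1.562, -0.191]
force: [-2.2, -4.7, 3.7]
opening: 0.0127
```

Request:
play_rows --plan '[{"roll": -0.5,"slide": [0,0,0],"fingers": -1},{"roll": -1,"slide": [0,0,0],"fingers": -1},{"roll": -1,"slide": [0,0,0],"fingers": -1},{"roll": -1,"slide": [0,0,0],"fingers": -1},{"roll": -1,"slide": [0,0,0],"fingers": -1},{"roll": -1,"slide": [0,0,0],"fingers": -1},{"roll": -1,"slide": [0,0,0],"fingers": -1},{"roll": -1,"slide": [0,0,0],"fingers": -1},{"roll": -1,"slide": [0,0,0],"fingers": -1},{"roll": -1,"slide": [0,0,0],"fingers": -1},{"roll": -1,"slide": [0,0,0],"fingers": -1},{"roll": -1,"slide": [0,0,0],"fingers": -1},{"roll": -1,"slide": [0,0,0],"fingers": -1},{"roll": -1,"slide": [0,0,0],"fingers": -1},{"roll": -1,"slide": [0,0,0],"fingers": -1},{"roll": -1,"slide": [0,0,0],"fingers": -1},{"roll": -1,"slide": [0,0,0],"fingers": -1},{"roll": -1,"slide": [0,0,0],"fingers": -1},{"roll": -1,"slide": [0,0,0],"fingers": -1},{"roll": -1,"slide": [0,0,0],"fingers": -1}]'

```text
t: 25.38
tool_pos: [0.4854, 0.0789, 0.0818]
orientation: [2.131, 0.182, -2.129]
force: [0.2, -6.1, 1.2]
opening: 0.0128
```

Request:
play_rows --plan '[{"roll": -1,"slide": [0,0,0],"fingers": -1},{"roll": -1,"slide": [0,0,0],"fingers": -1},{"roll": -1,"slide": [0,0,0],"fingers": -1},{"roll": 0,"slide": [0,0,0],"fingers": -1},{"roll": 0,"slide": [0,0,0],"fingers": -1}]'

```text
t: 26.0
tool_pos: [0.4854, 0.0788, 0.0817]
orientation: [-2.095, 0.256, 2.092]
force: [0.4, -6.5, 2.1]
opening: 0.0129
```

```bash
python3 look.py pics/w11.png bar_grip
```

```text
t 26.0 pos [0.4854 0.0788 0.0817] yaw_y -103.9 x [ 0.001 -0.002 -1.   ] op 0.0129 F [ 0.4 -6.5  2.1]
bar_grip 0.59 [320.6, 252.9] [0.4847 0.0803 0.088 ]
```

View pics/w11.png

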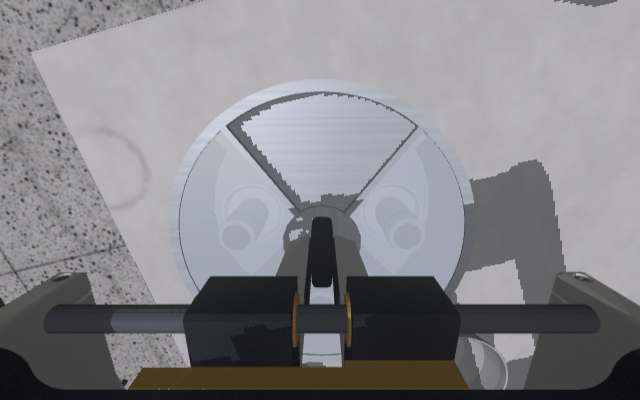

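The window is over the plate and the side dishes sit symmetrically. Releasing and backing off.

Request:
play_rows --plan '[{"slide": [0,0,0],"roll": 0,"fingers": 0.1},{"slide": [0,0,0],"roll": 0,"fingers": 0.1},{"slide": [0,0,0],"roll": 0,"fingers": 0.1},{"slide": [0,0,0.6],"roll": 0,"fingers": 0.1},{"slide": [0,0,1],"roll": 0,"fingers": 0.1},{"slide": [0,0,1],"roll": 0,"fingers": 0.1},{"slide": [0,0,1],"roll": 0,"fingers": 0.1},{"slide": [0,0,1],"roll": 0,"fingers": 0.1},{"slide": [0,0,0],"roll": 0,"fingers": 0.1},{"slide": [0,0,0],"roll": 0,"fingers": 0.1}]'

```text
t: 27.35
tool_pos: [0.4847, 0.08, 0.2191]
orientation: [-2.093, 0.254, 2.093]
force: [-1.0, -0.0, 0.2]
opening: 0.0514
```

```bash
python3 look.py pics/w12.png bar_grip blank
python3 - <<'E'
import cv2
im=cv2.imread("pics/w12.png")[70:290,210:440]
cv2.imwrite("pics/w12c.png",cv2.resize(im,None,fx=2.7,fy=2.7,interpolation=cv2.INTER_CUBIC))
E
```

```text
t 27.35 pos [0.4847 0.08   0.2191] yaw_y -103.8 x [-0.  0. -1.] op 0.0514 F [-1.  -0.   0.2]
bar_grip 0.8 [321.6, 195.4] [0.482  0.0811 0.088 ]
blank 0.82 [319.6, 133.8] [0.546  0.0676 0.072 ]
```

View pics/w12c.png

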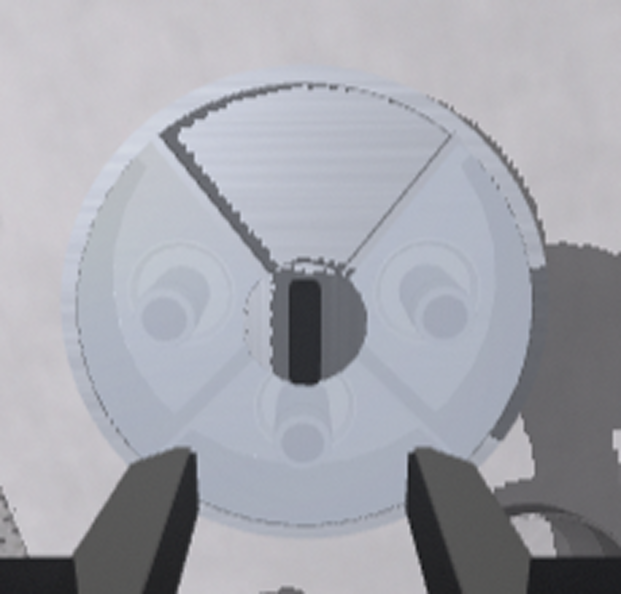

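The window corners are symmetric (162 and 452 at row 135), the side dishes are level at row 285, and the third tub stands upright in its dish. Before handing in, I'll check that the neighbouring objects are where they were.

Run:
```python
from h import *
robot.read_camera("scene")
for n in ["kitchen_timer","label_roll","sauce_bottle","steel_cup"]:
    d=robot.mark_of("scene",n)
    if d: print(n,onz("scene",d[0]["point"],0).round(3))
tool();print(robot.close_job())
```

```text
kitchen_timer [ 0.482 -0.419 -0.   ]
label_roll [ 0.478 -0.295  0.   ]
sauce_bottle [ 0.621 -0.152  0.   ]
t 27.75 pos [0.4846 0.08   0.2187] yaw_y -103.8 x [-0.001 -0.    -1.   ] op 0.0515 F [-0.4 -0.8 -0.8]
the job is handed in; nothing more can be done
None
```

The job is handed in at 27.75 s. I turned the cover about +171° so the window stood over the empty dish (the carousel's -x compartment). I then stood the steel tub in that dish through the window and turned the cover back 180° over the blanked-off plate.

**Last checks:**
- **Tub:** it stands upright, released, within about 2 mm of the dish centre. The last wrist picture still showed it in place.
- **Window:** its edges lie evenly about the plate and level with the side dishes. Before the final half turn, window and dish directions agreed within 0.3°, and the closed angle is that position turned back 180°.
- **Gripper:** open and about 12 cm above the bar, with no force beyond sensor noise.
- **Timer and roll:** both measured within 5–6 mm of where they started.
- **Bottle:** read about 16 mm from its first estimate. I take this as detector error, because the arm never came near it.
- **Cup:** it was not detected in the last picture, so its place was not re-measured. No path went near it.

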